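Fan out the trim samples on the carpeted tray

ROBOT

A 6-joint arm with a two-finger parallel gripper is mounted at the origin on the work surface. World frame = base frame: x ahead of the robot, y to its left, z up, the work surface at z = 0. Lengths are in mm, angles in rad, forces in N, time in s.
With the tool pointing down it reaches from about 425 to 1125 mm from the base axis. Payload 14.9 kg.
Tool frame: the origin (TCP) lies at the very end of the fingers, on their centre line; the grasp point (between the pads) lies 19 mm behind it; z points along the fingers, y is the line along which they close (so a half turn about z gives the same grasp; the last joint's range is limited). The gripper opens to 91 mm and grips with 3 to 60 N. Pads are 32 mm wide; open, the fingers measure 118 mm over their backs; the gripper's body (76 mm by 178 mm) begins 60 mm behind the grasp point.
Start: joints at [-1.187, 0.379, 1.734, -0, 1.028, -0.033], TCP at [283.383, -640.088, 213.932] pointing down, gripper open.
Joint ranges: [-2.77, 2.77], [-0.74, 2.19], [0, 2.66], [-1.06, 4.2], [0.31, 2.87], [-3.08, 3.08]. Speed limits (rad/s): [1.89, 1.89, 2.39, 3.14, 3.14, 3.14].

INTERFACE

Orientations are given as a unit quaternion [x, y, z, w].
In Python, from plant import env, jaws, ik, vision, ticket, monitor gives the robot as it stands. Calls block until the motion is done:
- env.move_to(position, orientation): joint-space move of the TCP to a pose.
- env.movel(position, attitude=None, vel=150, stop_force=None): straight line of the TCP; attitude=None keeps the orientation; vel is the mean speed in mm/s. With stop_force (N) it stops when the force on the tool has changed by that much, and returns True; else False.
- env.set_joints(angles): joint-space move.
- jaws.command_gripper(opening, f_grip=None): finger opening in mm; f_grip is the grip in N (None keeps the last); returns when the fingers have stopped.
- env.wait(seconds).
- ik(position, orientation): joint angles nearest the present ones, or None.
- vision.read_camera(name): name is "side" or "top"; returns the picture (400x640x3 uint8, red, green, blue); there is no depth.
- vision.get_calibration(name): a dict with "fx", "fy", "cx", "cy" (pixels), "xyz" and "orientation" of the camera in the world. Camera axes: x right, y down, z forward; pixel columns grow to the right and rows downward; lengths in mm; the calibration is good to about 2 mm. A picture is of the moment at which its call begins. get_calibration takes no time and is no camera call.
A pose or a line that the arm cannot do raises env.PlanningError and nothing moves.
- ticket.finish_job(): hands the job in; it is judged then, once.
Readings, each from a call of its own:
- monitor.get_t(): time.
- monitor.get_joint_positions(): joint angles.
- monitor.get_qd(): joint speeds.
- monitor.get_joint_torque(): joint torques, N m.
- monitor.get_tool_pos(): TCP position.
- monitor.get_orientation(): TCP orientation.
- monitor.get_force(): force on the tool from outside, world axes, zero at the start.
- monitor.get_moment(): the same for the moment, N m.
- monitor.get_gripper_width(): finger opening in mm.
- monitor.get_grasp_force(): force on a finger pad.
Only numpy, scipy, OpenCV 4.12 (cv2) and the standard library are available. Lean on these libraries where they do the work, as an engineer would, in place of code of your own. Each camera call takes 0.05 s, during which the arm holds its last target. There are 200 camera calls.

TASK

Continue the fan of trim-finish samples in the black carpeted tray: lay the orange plate so that its end covers about a quarter of the length of the taped-down silver plate, at the silver plate's free end, with the rest of it running on down the tray in the same line. Then lay the blue plate over the orange one's free end in the same way, like roof shingles, and let go of both. Leave the green plate alone.

Things in the scene. Friction and masses are not known exactly. Their poses are not given: they have to be found in the camera images.
- silver_mid (a point): centre, half-way up, of the silver plate (120 x 50 x 8 mm) taped flat to the floor of the fixed tray. x: along the tray from taped to free end, the way the fan grows; y across; z up. Tray: black flat floor 8 mm above the bench, 160 mm wide inside, silver on its middle line, 310 mm clear from this point along +x; wooden rims 8 mm thick, 12 mm above the floor.
- orange_mid (a point): orange plate, a trim-finish sample 120 x 50 x 8 mm (x, y, z), about 60 g, rounded edges, loose, lying flat on the bench. The point is the centre of the plate, half-way up; its x axis runs along the 120 mm length, y across the 50 mm width, z up. Both ends are alike.
- blue_mid (a point): blue plate, a trim-finish sample 120 x 50 x 8 mm (x, y, z), about 60 g, rounded edges, loose, lying flat on the bench. The point is the centre of the plate, half-way up; its x axis runs along the 120 mm length, y across the 50 mm width, z up. Both ends are alike.
- green_mid (a point): green plate, a trim-finish sample 120 x 50 x 8 mm (x, y, z), about 60 g, rounded edges, loose, lying flat on the bench. The point is the centre of the plate, half-way up; its x axis runs along the 120 mm length, y across the 50 mm width, z up. Both ends are alike. A bystander, not to be moved.
Not all that is in view belongs to the job. What is shaped like the part that bears blue_mid but pink is not meant.

How it is judged:
By the outcome, as a careful person would: the job done as asked, in the order asked, and still so for the second after the job is handed in, with the robot touching nothing.
It also fails if it takes over 64 s, if anything falls off the work surface, if the arm or the gripper's body presses on something with over 40 N, if the wrist force passes 120 N, or if a joint passes its speed limit or range.

## Working session

There is one attempt and no reset: what is moved stays moved. The work goes in short steps, each a Python script; the robot and the scene stay as the last script left them, time stands still between calls to the robot, and variables do not carry over. Pictures are saved under pics/ and viewed, at most 10 in all, crops included, and the job is handed in when it is done.

```bash
mkdir -p pics; ls; python3 - <<'E'
from plant import env,jaws,ik,vision,ticket,monitor
import cv2
for n in("top","side"):
    im=vision.read_camera(n);cv2.imwrite(f"pics/{n}0.png",im[:,:,::-1]);print(n,vision.get_calibration(n))
print(monitor.get_t(),monitor.get_orientation())
E
```

```text
pics
top {'fx': 389.0308889643164, 'fy': 389.0308889643164, 'cx': 318.2498491826895, 'cy': 198.56405518339687, 'xyz': array([361.2425308 , -33.95136093, 891.51975756]), 'orientation': array([ 0.70858968, -0.703237  ,  0.04051553, -0.04143511])}
side {'fx': 374.3074006034666, 'fy': 374.3074006034666, 'cx': 316.0577216507024, 'cy': 193.63182507203337, 'xyz': array([ 152.33515403, -508.78833963,  471.86321774]), 'orientation': array([ 0.85481318, -0.27966025,  0.13043735, -0.41721777])}
0.1 [ 9.78362884e-01  2.06895692e-01 -7.68802984e-05 -4.84672414e-04]
```

View pics/top0.png

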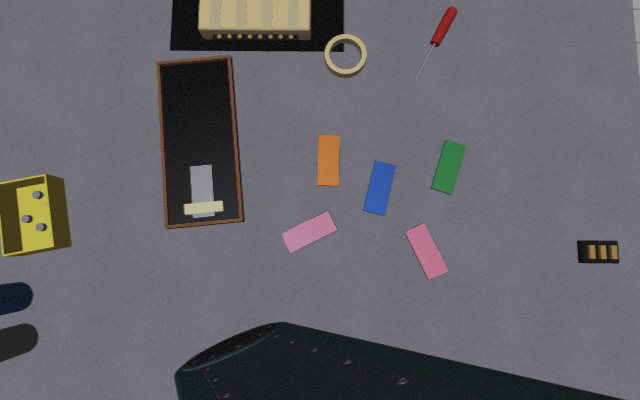

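View pics/side0.png

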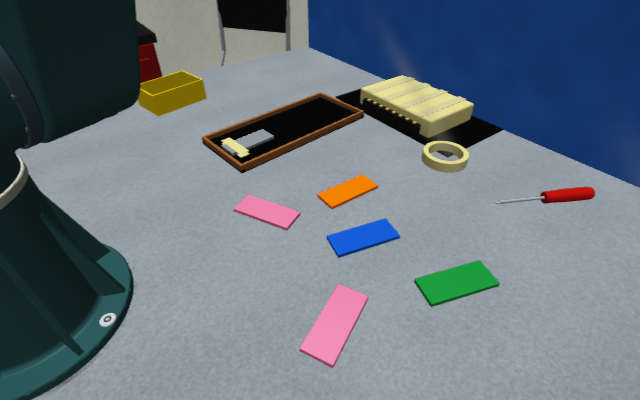

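Candidates in the top view are orange (329,160), blue (379,188), green bystander (449,167), and pink decoys (309,232) and (427,251). Silver is at (202,190), taped at its lower end, so the free end points up in the image. I choose orange and blue by colour.

```bash
cat > h.py <<'E'
from plant import env,jaws,ik,vision,ticket,monitor
import cv2,numpy as np
from scipy.spatial.transform import Rotation as R
def to_plane(n,uv,z):
    c=vision.get_calibration(n);uv=np.atleast_2d(uv).astype(float)
    d=np.c_[(uv[:,0]-c["cx"])/c["fx"],(uv[:,1]-c["cy"])/c["fy"],np.ones(len(uv))]
    d=R.from_quat(c["orientation"]).apply(d)
    return (c["xyz"]+d*((z-c["xyz"][2])/d[:,2])[:,None])[:,:2]
def proj(n,P):
    c=vision.get_calibration(n);p=R.from_quat(c["orientation"]).inv().apply(np.atleast_2d(P)-c["xyz"])
    return np.c_[p[:,0]/p[:,2]*c["fx"]+c["cx"],p[:,1]/p[:,2]*c["fy"]+c["cy"]]
HUE={"orange":(8,20),"blue":(105,125),"green":(55,75)}
def rect(n,im,col,z):
    h=cv2.cvtColor(im,cv2.COLOR_RGB2HSV);lo,hi=HUE[col]
    m=cv2.inRange(h,(lo,150,80),(hi,255,255))
    m[:100 if n=="side" else 0]=0
    k,_,st,_=0,*cv2.connectedComponentsWithStats(m)[1:3],0
    lab=_;i=1+np.argmax(st[1:,4]);m=(lab==i).astype(np.uint8)
    big=cv2.resize(m*255,None,fx=4,fy=4,interpolation=cv2.INTER_LINEAR)
    c=max(cv2.findContours((big>127).astype(np.uint8),0,1)[0],key=cv2.contourArea)[:,0]
    c=(c+.5)/4-.5
    (x,y),(w,hh),_a=cv2.minAreaRect(to_plane(n,c,z).astype(np.float32))
    b=cv2.boxPoints(((x,y),(w,hh),_a));e=[b[1]-b[0],b[2]-b[1]];e=max(e,key=np.linalg.norm)
    a=np.arctan2(e[1],e[0]);a=(a+np.pi/2)%np.pi-np.pi/2
    return np.array([x,y]),max(w,hh),min(w,hh),a
E
python3 - <<'E'
from h import *
for n in("top","side"):
    im=cv2.cvtColor(cv2.imread(f"pics/{n}0.png"),cv2.COLOR_BGR2RGB)
    for c in HUE: print(n,c,*[np.round(v,3) for v in rect(n,im,c,8)])
im=cv2.imread("pics/top0.png")
a=cv2.resize(im[50:235,150:250],None,fx=3,fy=3,interpolation=cv2.INTER_CUBIC)
b=cv2.resize(im[120:230,300:400],None,fx=4,fy=4,interpolation=cv2.INTER_CUBIC)
o=np.zeros((555,720,3),np.uint8);o[:,:300]=a;o[:440,310:710]=b
cv2.imwrite("pics/c1.png",o)
s=cv2.imread("pics/side0.png");cv2.imwrite("pics/c2.png",cv2.resize(s[85:175,195:370],None,fx=4.5,fy=4.5,interpolation=cv2.INTER_CUBIC))
E
```

```text
Traceback (most recent call last):
  File "h.py", line 19, in rect
    big=cv2.resize(m*255,None,fx=4,fy=4,interpolation=cv2.INTER_LINEAR)
cv2.error: OpenCV(4.12.0) :-1: error: (-5:Bad argument) in function 'resize'
> Overload resolution failed:
>  - src is not a numpy array, neither a scalar
>  - Expected Ptr<cv::UMat> for argument 'src'
```

```bash
python3 - <<'E'
s=open('h.py').read()
s=s.replace('''    k,_,st,_=0,*cv2.connectedComponentsWithStats(m)[1:3],0
    lab=_;i''','''    _,lab,st,_=cv2.connectedComponentsWithStats(m)
    i''');open('h.py','w').write(s)
E
python3 - <<'E'
from h import *
for n in("top","side"):
    im=cv2.cvtColor(cv2.imread(f"pics/{n}0.png"),cv2.COLOR_BGR2RGB)
    for c in HUE: print(n,c,*[np.round(v,3) for v in rect(n,im,c,8)])
im=cv2.imread("pics/top0.png")
a=cv2.resize(im[50:235,150:250],None,fx=3,fy=3,interpolation=cv2.INTER_CUBIC)
b=cv2.resize(im[120:230,300:400],None,fx=4,fy=4,interpolation=cv2.INTER_CUBIC)
o=np.zeros((555,720,3),np.uint8);o[:,:300]=a;o[:440,310:710]=b
cv2.imwrite("pics/c1.png",o)
s=cv2.imread("pics/side0.png");cv2.imwrite("pics/c2.png",cv2.resize(s[85:175,195:370],None,fx=4.5,fy=4.5,interpolation=cv2.INTER_CUBIC))
E
```

```text
top orange [554.53  -53.251] 119.735 50.037 0.002
top blue [ 490.676 -171.567] 120.391 50.511 -0.237
top green [ 594.07  -332.928] 1.714 1.63 -0.786
side orange [553.375 -57.215] 124.643 57.522 -0.02
side blue [1196.348 -121.744] 498.492 412.657 0.349
side green [ 539.883 -334.309] 120.506 52.938 -0.311
```

View pics/c1.png

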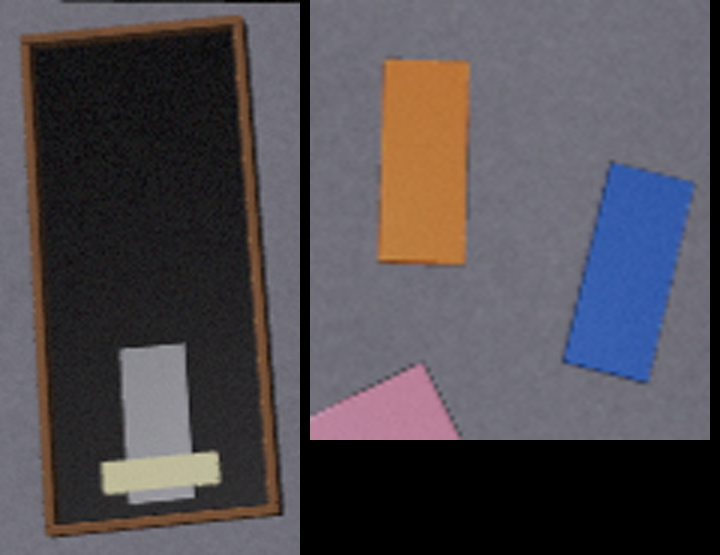

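View pics/c2.png

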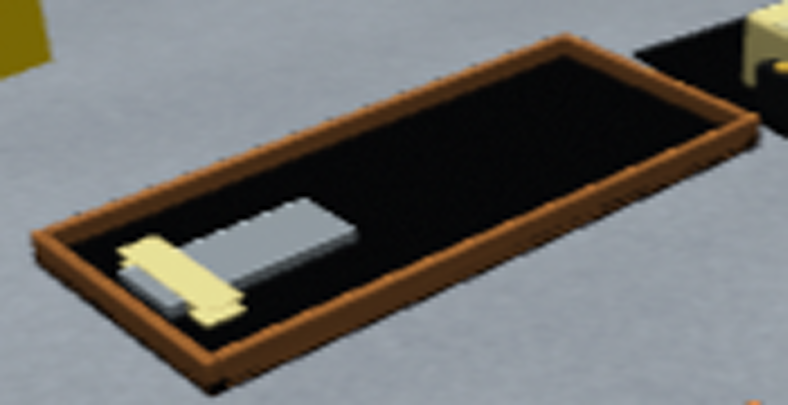

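The crops confirm the flat orange and blue plates. In the tray crop the silver corners are at about (119,347), (186,344), (195,497) and (130,503), with the free end up.

```bash
python3 - <<'E'
from h import *
f=lambda p:(np.array(p,float)+.5)/3-.5+[150,50]
S=to_plane("top",f([(119,347),(186,344),(195,497),(130,503)]),16)
c=S.mean(0);fr=(S[0]+S[1])/2;tp=(S[2]+S[3])/2
print("silver",c,"L",np.linalg.norm(fr-tp),"W",np.linalg.norm(S[0]-S[1]),np.linalg.norm(S[2]-S[3]),"yaw",np.arctan2(*(fr-tp)[::-1]),"free",fr)
# outer rim corners, rim top z=20: expected 176 wide
T=to_plane("top",f([(22,37),(243,17),(281,513),(48,535)]),20)
print("tray",T.round(1),"W",np.linalg.norm(T[0]-T[1]),np.linalg.norm(T[2]-T[3]),"yaw",[np.arctan2(*(d)[::-1]) for d in (T[0]-T[3],T[1]-T[2])],"end mids",(T[0]+T[1])/2,(T[2]+T[3])/2)
# silver mask refinement: bright grey pixels in the tray
im=cv2.imread("pics/top0.png");h=cv2.cvtColor(im,cv2.COLOR_BGR2HSV)
m=cv2.inRange(h,(0,0,90),(180,60,255));m[:, :175]=0;m[:,225:]=0;m[:150]=0;m[221:]=0
ys,xs=np.nonzero(m);P=to_plane("top",np.c_[xs,ys],16)
m2=m.copy();m2[200:]=0
r=cv2.minAreaRect(to_plane("top",cv2.findContours(m2,0,1)[0][0][:,0],16).astype(np.float32));print("upper part",r,len(xs), xs.min(),xs.max(),ys.min(),ys.max())
# side check
g=lambda p:(np.array(p,float)+.5)/4.5-.5+[195,85]
print("side free corners",to_plane("side",g([(305,198),(357,232)]),16))
E
```

```text
silver [479.94350393 231.46699418] L 118.65017894216284 W 51.11582970499365 48.91071679586385 yaw 0.1060296209416857 free [538.93543105 237.74543149]
tray [[783.3 349.4]
 [801.1 176.6]
 [411.6 135.1]
 [393.9 308.3]] W 173.6784615208978 174.13269986504287 yaw [np.float64(0.10505207279991416), np.float64(0.1062113876643456)] end mids [792.18665027 262.97278538] [402.76839151 221.68415868]
upper part ((498.0997009277344, 234.5710906982422), (80.89031219482422, 50.33736038208008), 6.003415584564209) 1338 183 223 165 217
side free corners [[536.6131346  261.3771145 ]
 [540.18902212 210.38756124]]
```

```bash
cat >> h.py <<'E'
YAW=.1055;U=np.array([np.cos(YAW),np.sin(YAW)]);FREE=np.array([538.9,236.9]);TH=np.arcsin(8/90)
def quat(a,th=0,flip=False):
    x=np.array([np.cos(a)*np.cos(th),np.sin(a)*np.cos(th),-np.sin(th)])
    y=np.array([np.sin(a),-np.cos(a),0]);z=np.cross(x,y)
    if flip:x,y=-x,-y
    return R.from_matrix(np.c_[x,y,z]).as_quat(),z
def best(a,th,p):
    q0=np.array(monitor.get_joint_positions());o=[]
    for f in(0,1):
        q,z=quat(a,th,f);j=ik(list(p),list(q))
        if j is not None:o.append((np.abs(np.array(j)-q0).max(),f))
    f=min(o)[1];return quat(a,th,f)
def pick(c,a):
    q,_=best(a,0,[*c,60]);env.move_to([*c,60],list(q))
    hit=env.movel([*c,2],vel=120,stop_force=15)
    jaws.command_gripper(45,30)
    print("pick hit",hit,"w",monitor.get_gripper_width(),"F",monitor.get_grasp_force(),monitor.get_tool_pos())
    env.movel([*c,110],vel=200);print("w",monitor.get_gripper_width(),"t",monitor.get_t())
def place(edge,):   # edge: xy of supporting top edge, 8 mm above the floor
    s=30*np.cos(TH)+4*np.sin(TH);z=8+8-30*np.sin(TH)+4*np.cos(TH)
    q,tz=best(YAW,TH,[*(edge+U*s),120])
    t=np.array([*(edge+U*s),z])+2*tz
    up=lambda d:[t[0],t[1],t[2]+d]
    env.move_to(up(90),list(q));env.movel(up(8),vel=150);env.wait(.2)
    hit=env.movel(up(-1.5),vel=15,stop_force=3)
    print("place hit",hit,"dz",monitor.get_tool_pos()[2]-t[2],monitor.get_force())
    jaws.command_gripper(70);env.wait(.2);env.movel(up(90),vel=150);print("t",monitor.get_t())
E
python3 - <<'E'
from h import *
pick(np.array([554.5,-53.3]),.002)
place(FREE)
E
```

```text
pick hit True w 50.05821634121085 F 31.431532334536314 [ 5.53733984e+02 -5.35417210e+01  2.56334005e-01]
w 49.81359187970857 t 4.4
place hit True dz -1.6864707457056252 [0.29992459 0.24321829 4.87275126]
t 8.5417
```

```bash
python3 - <<'E'
from h import *
c=[490.7,-171.6];q,_=best(-.237,0,[*c,200]);env.move_to([*c,200],list(q))
t=vision.read_camera("top");s=vision.read_camera("side")
cv2.imwrite("pics/t1.png",t[:,:,::-1]);cv2.imwrite("pics/s1.png",s[:,:,::-1])
print(rect("top",t,"orange",20));print("t",monitor.get_t())
a=cv2.resize(t[50:235,150:250],None,fx=3,fy=3,interpolation=cv2.INTER_CUBIC)
b=cv2.resize(s[80:180,190:375],None,fx=2.6,fy=2.6,interpolation=cv2.INTER_CUBIC)
o=np.zeros((555,790,3),np.uint8);o[:,:300]=a;o[:b.shape[0],305:305+b.shape[1]]=b
cv2.imwrite("pics/c3.png",o[:,:,::-1])
E
```

```text
(array([569.78594971, 238.95370483]), 120.1418228149414, 52.13700866699219, np.float32(0.04617715))
t 10.225
```

View pics/c3.png

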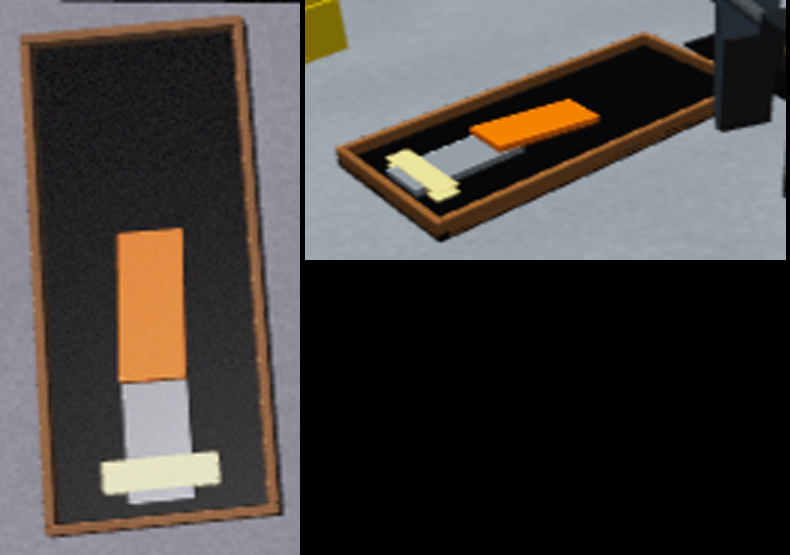

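The picture shows orange at crop (117–186, 228–381), overlapping silver's free end. The apparent yaw offset may be parallax from the 5° tilt, so I'll refit on the tilted plane.

```bash
cat >> h.py <<'E'
def fit_tilted(im,col,edge):
    """corners of visible mask on the tilted top plane; s (along), w (across) rel. to FREE in the tray frame"""
    zf=8
    sl=np.tan(TH);z0=16+8/np.cos(TH)  # plane top height at s=edge
    h=cv2.cvtColor(im,cv2.COLOR_RGB2HSV);lo,hi=HUE[col];m=cv2.inRange(h,(lo,120,60),(hi,255,255))
    m[:,:155]=0;m[:,250:]=0;m[:55]=0;m[235:]=0
    c=max(cv2.findContours((cv2.resize(m,None,fx=4,fy=4)>127).astype(np.uint8),0,1)[0],key=cv2.contourArea)[:,0];c=(c+.5)/4-.5
    z=np.full(len(c),z0)
    for _ in range(8):
        P=np.array([to_plane("top",u,k)[0] for u,k in zip(c,z)])
        s=(P-FREE)@U;z=z0-(s-edge)*sl
    w=(P-FREE)@np.array([-U[1],U[0]])
    r=cv2.minAreaRect(np.c_[s,w].astype(np.float32))
    return r,cv2.boxPoints(r).round(1)
E
python3 - <<'E'
from h import *
im=cv2.imread("pics/t1.png")[:,:,::-1].copy()
print(fit_tilted(im,"orange",0))
E
```

```text
Traceback (most recent call last):
  File "h.py", line 62, in fit_tilted
    P=np.array([to_plane("top",u,k)[0] for u,k in zip(c,z)])
                ~~~~~~~~^^^^^^^^^^^
  File "h.py", line 5, in to_plane
    c=vision.get_calibration(n);uv=np.atleast_2d(uv).astype(float)
ValueError: time passes only in moves, steps and waits
```

```bash
sed -i 's/P=np.array(\[to_plane.*/P=to_plane("top",c,z)/' h.py
python3 - <<'E'
from h import *
im=cv2.imread("pics/t1.png")[:,:,::-1].copy()
print(fit_tilted(im,"orange",0))
E
```

```text
(((63.654449462890625, 2.2884979248046875), (408.85699462890625, 179.56396484375), 0.9074615240097046), array([[-142.2,   88.8],
       [-139.3,  -90.7],
       [ 269.5,  -84.2],
       [ 266.6,   95.3]], dtype=float32))
```

```bash
sed -i 's/(lo,120,60)/(lo,120,140 if col=="orange" else 60)/; s/m\[:,:155\]=0;m\[:,250:\]=0/m[:,:170]=0;m[:,232:]=0/' h.py
python3 - <<'E'
from h import *
im=cv2.imread("pics/t1.png")[:,:,::-1].copy()
print(fit_tilted(im,"orange",0))
E
```

```text
(((31.053977966308594, -1.1671295166015625), (51.61389923095703, 120.70904541015625), 89.278076171875), array([[-29.6, -26.2],
       [ 91.1, -27.7],
       [ 91.7,  23.9],
       [-29. ,  25.4]], dtype=float32))
```

Orange is good: about 29.5 mm overlap, −0.7° yaw and 1 mm sideways. Next is blue, with its edge at s≈90.7.

```bash
sed -i 's/up(-1.5)/up(-2.5)/' h.py
python3 - <<'E'
from h import *
N=np.array([-U[1],U[0]])
pick(np.array([490.7,-171.6]),-.237)
place(FREE+90.7*U-1.2*N)
c=[490.7,-171.6];q,_=best(-.237,0,[*c,200]);env.move_to([*c,200],list(q))
t=vision.read_camera("top");s=vision.read_camera("side")
for k in("orange","blue"):print(k,fit_tilted(t,k,0 if k=="orange" else 90.7))
print("t",monitor.get_t())
a=cv2.resize(t[50:235,150:250],None,fx=3,fy=3,interpolation=cv2.INTER_CUBIC)
b=cv2.resize(s[80:180,190:375],None,fx=2.6,fy=2.6,interpolation=cv2.INTER_CUBIC)
o=np.zeros((555,790,3),np.uint8);o[:,:300]=a;o[:b.shape[0],305:305+b.shape[1]]=b
cv2.imwrite("pics/c4.png",o[:,:,::-1])
E
```

```text
pick hit False w 49.83988387033026 F 29.99868392944336 [ 491.0505943  -171.7312033     2.53141255]
w 49.53302765797514 t 12.6167
place hit True dz 0.5941286843795623 [-1.16438701 -0.03194814  6.41912093]
t 17.1667
orange (((16.34954833984375, -0.9200706481933594), (91.46379852294922, 51.34476089477539), 0.10954241454601288), array([[-29.4,  24.7],
       [-29.3, -26.7],
       [ 62.1, -26.5],
       [ 62. ,  24.8]], dtype=float32))
blue (((120.00053405761719, -2.0404586791992188), (122.65030670166016, 54.01175308227539), 0.0463034063577652), array([[ 58.7,  24.9],
       [ 58.7, -29.1],
       [181.3, -29. ],
       [181.3,  25. ]], dtype=float32))
t 18.9583
```

View pics/c4.png

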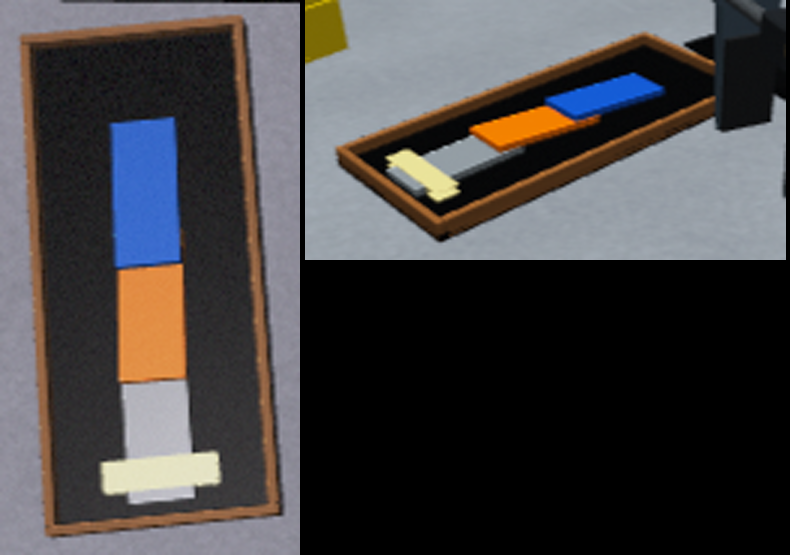

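The picture shows a shingled fan: blue at crop (110–181, 118–267) over orange, and orange over silver. The overlaps are about 29 mm and 31 mm, and all three are in line.

```bash
python3 -c "
from plant import ticket
print(ticket.finish_job())"
```

```text
the job is handed in; nothing more can be done
None
```

The job is handed in at about 19 s: orange overlaps silver's free end by about 29 mm, blue overlaps orange's free end by about 31 mm, both lie in line and are released, and the green plate was not touched.

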